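Set and clamp the reject gate

TASK

Set the reject gate for the calibration run: push the gate's aluminium arm round until its tip stands right opposite the index pin on the deck, then push the clamp lever clockwise as far as it goes. Do it all by pushing: do not lift the gate on its pivot, do not shift the index pin, and leave the loose pieces where they are. Finish clear of everything.

Things in the scene. Friction and masses are not known exactly. Their poses are not given: they have to be found in the camera images.
- station: fixed steel station. Origin on the gate's pivot axis at table height; z up, x roughly away from the robot, y roughly to its left. Flat reject deck: top 45 mm above the table, x -50 to 220 mm, y -250 to 60 mm. Beside it a roller conveyor: x -7 to 207 mm, y 75 to 415 mm, rollers 55 mm and side rails 65 mm high.
- gate (a joint): angle of the swinging gate (rad, -0.1 to 1.7): at 0 its arm points along the station's -y, growing counter-clockwise from above; 1.57 is station +x. It starts clockwise of the index. Its light friction (1 to 2 N at the arm's outer half) keeps it where it is left. It sits loosely on its pivot pin and could be lifted off; pivot tube 24 mm diameter, pin top 123 mm above the table.
- gate_tip (a point): outer end of the gate's arm, 160 mm from the pivot axis, half-way up (87 mm above the table). The arm is an upright aluminium plate 6 mm thick (8 mm at two ribs), running from the pivot to here, lower edge 60 mm and upper edge 115 mm above the table.
- index (a joint): angle of the setting index about the same pivot, same zero and direction as gate (rad); the gate is set when both are equal. A flat steel strip 10 mm wide lies on the deck below the gate (top 49 mm above the table) and ends in an upright pin: 10 mm diameter, 185 mm from the axis, top 81 mm above the table. Stiff; must not be moved. The gate swings clear of it.
- index_mark (a point): point of the index strip at 160 mm from the pivot axis, 50 mm above the table: the gate's tip must stand straight above it.
- clamp (a joint): angle of the clamp lever (rad): 0 points along the station's -x (to the robot), growing clockwise from above to its stop at 1.40, nearly along station +y. Round bar 10 mm thick with a 22 mm ball at its end, centred 93 mm above the table; moves at 1.5 to 2.5 N on its outer half and stays where it is left.
- clamp_knob (a point): centre of the ball at the lever's end, 85 mm from the lever's axis, 93 mm above the table.
- clamp_pivot (a point): on the lever's vertical axis at the height of its bar: at (-40, 120, 93) mm in the station's frame. The hub there is 28 mm in diameter, its top 102 mm above the table.
- canister: sealed grey tin canister, 68 mm diameter, 85 mm tall, standing on the rollers; origin at the centre of its underside. Bystander.
- puck_a: blue plastic puck, 60 mm diameter, 24 mm tall, on the rollers; origin under its centre. Bystander.
- puck_b: the same kind of puck, on the reject deck near its far right corner, outside the gate's and the index's reach; origin under its centre. Bystander.
- weight: rubber-jacketed weight with a steel knob, 48 mm diameter, 54 mm tall, on the table on the robot's side of the station between gate and clamp; origin under its centre. Bystander.
- spanner: zinc-plated spanner, 150 mm long, lying on the table on the robot's side of the deck; origin under it. Bystander.
- carton: small carton 90 x 70 x 50 mm on the table to the right; origin under its centre. Bystander.

How it is judged:
By the outcome, as a careful person would: the job done as asked, in the order asked, and still so for the second after the job is handed in, with the robot touching nothing.
It also fails if it takes over 64 s, if anything falls off the work surface, if the arm or the gripper's body presses on something with over 40 N, if the wrist force passes 120 N, or if a joint passes its speed limit or range.

ROBOT

A 6-joint arm with a two-finger parallel gripper is mounted at the origin on the work surface. World frame = base frame: x ahead of the robot, y to its left, z up, the work surface at z = 0. Lengths are in m, angles in rad, forces in N, time in s.
With the tool pointing down it reaches from about 0.35 to 0.8 m from the base axis. Payload 7.3 kg.
Tool frame: the origin (TCP) lies between the finger pads; the fingertips stand 25 mm ahead of it and the grasp point (between the pads) lies 6 mm ahead of it (r.tip_extent is the distance from the TCP to the fingertips, in m); z points along the fingers, y is the direction in which the jaws open and shut (so a half turn about z gives the same grasp; the last joint's range is limited). The gripper opens to 85 mm and grips with 20 to 120 N. Pads are 22 mm wide; open, the fingers measure 114 mm over their backs; the gripper's body (76 mm by 85 mm) begins 54 mm behind the grasp point. The pads swing forward as they close: fully open they stand 13 mm farther back than shut.
Start: joints at [1.199, 0.342, 1.524, -0, 1.275, -0.146], TCP at [0.118, 0.512, 0.256] pointing down, gripper open.
Joint ranges: [-2.53, 2.53], [-0.77, 2.02], [0.04, 2.7], [-1, 4.14], [0.28, 2.66], [-3.11, 3.11]. Speed limits (rad/s): [2.57, 2.57, 3.14, 3.14, 3.14, 3.14].

INTERFACE

Orientations are given as a unit quaternion [x, y, z, w].
In Python, from workcell import r, command_gripper, optics gives the robot as it stands. The module is installed in compiled form; this text tells all that it offers. Calls block until the motion is done:
- r.reach(position, orientation): joint-space move of the TCP to a pose.
- r.move_straight(position, orientation=None, speed=0.15, max_force=None): straight line of the TCP; orientation=None keeps the orientation; speed is the mean speed in m/s. With max_force (N) it stops when the force on the tool has changed by that much, and returns True; else False.
- r.movej(angles): joint-space move.
- command_gripper(opening, force=None): finger opening in m; force is the grip in N (None keeps the last); returns when the fingers have stopped.
- r.hold(seconds).
- r.solve_ik(position, orientation): joint angles nearest the present ones, or None.
- r.read_state(): the state.
- optics.get_image(name): name is "side" or "top" or "wrist"; returns (picture, depth): 420x560x3 uint8, red, green, blue; 420x560 float32, m along the optical axis (not along the pixel's ray), 0 where there is no reading.
- optics.camera_model(name): a dict with "K" (3x3 intrinsics, pixels), "R" (3x3) and "t" (3): a world point X has camera coordinates R X + t; the wrist camera has in their place "tool_from_camera" (4x4, takes a point from camera to tool coordinates, whose origin is the TCP and whose axes are the flange's). Camera axes: x right, y down, z forward; pixel columns grow to the right and rows downward; lengths in m; the calibration is good to about 2 mm. A picture is of the moment at which its call begins: read the wrist's pose just before it. camera_model takes no time and is no camera call.
A pose or a line that the arm cannot do raises r.PlanningError and nothing moves.
- r.finish_job(): hands the job in, once; it reports no verdict.
The state is a dict: "time_s": time; "joint_positions": joint angles; "dq": joint speeds; "tau": joint torques, N m; "eef_pos": TCP position; "eef_rot": TCP orientation; "contact_force": force on the tool from outside, world axes, zero at the start; "torque": the same for the moment, N m; "grip_width": finger opening in m.
Only numpy, scipy, OpenCV 4.12 (cv2) and the standard library are available. Lean on these libraries where they do the work, as an engineer would, in place of code of your own. Each camera call takes 0.05 s, during which the arm holds its last target.

## Working session

There is one attempt and no reset: what is moved stays moved. The work goes in short steps, each a Python script; the robot and the scene stay as the last script left them, time stands still between calls to the robot, and variables do not carry over. Pictures are saved under pics/ and viewed, and the job is handed in when it is done.

```bash
mkdir -p pics; ls
python3 - <<'E'
from workcell import r, optics
import cv2, numpy as np
for n in ["side","top","wrist"]:
    im,d=optics.get_image(n); cv2.imwrite(f"pics/{n}0.png",im[:,:,::-1]); np.savez(f"{n}0.npz",im=im,d=d)
    m=optics.camera_model(n); print(n,{k:np.round(v,4).tolist() for k,v in m.items()})
s=r.read_state(); print(s['time_s'],s['eef_pos'],s['eef_rot'],s['grip_width'],r.tip_extent)
E
```

```text
pics
side {'K': [[454.9503, 0.0, 277.1569], [0.0, 454.9503, 205.7027], [0.0, 0.0, 1.0]], 'R': [[0.761, -0.6487, -0.0088], [-0.5056, -0.5845, -0.6346], [0.4065, 0.4874, -0.7728]], 't': [-0.465, 0.3521, 0.9922]}
top {'K': [[388.399, 0.0, 276.6235], [0.0, 388.399, 209.6502], [0.0, 0.0, 1.0]], 'R': [[-0.0043, -0.9998, 0.0213], [-0.9974, 0.0028, -0.072], [0.072, -0.0215, -0.9972]], 't': [-0.0417, 0.6128, 0.9883]}
wrist {'K': [[297.9763, 0.0, 279.7654], [0.0, 297.9763, 204.983], [0.0, 0.0, 1.0]], 'tool_from_camera': [[0.0003, -0.9543, -0.2989, 0.0782], [1.0, 0.0003, 0.0001, -0.0011], [-0.0, -0.2989, 0.9543, -0.1181], [0.0, 0.0, 0.0, 1.0]]}
0.15 [0.11742083 0.51141231 0.25578042] [ 1.12675875e-01  9.93631612e-01 -5.85652682e-04 -1.51473701e-04] 0.08545898451214969 0.025
```

View pics/side0.png

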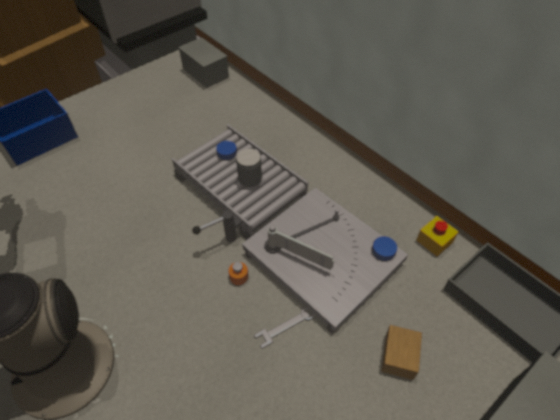

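View pics/top0.png

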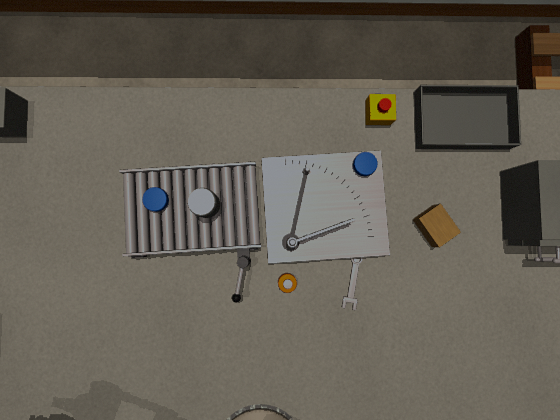

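```bash
cat > h.py <<'E'
import numpy as np, cv2
from workcell import r, command_gripper, optics
T=optics.camera_model("top"); S=optics.camera_model("side")
def cloud(d,m):
    K=m["K"]; v,u=np.mgrid[0:d.shape[0],0:d.shape[1]]
    P=np.stack([(u-K[0,2])/K[0,0]*d,(v-K[1,2])/K[1,1]*d,d],-1)
    return (P-m["t"])@m["R"]
def atz(uv,z,m):
    K=m["K"];c=-m["R"].T@m["t"]; ray=m["R"].T@np.linalg.solve(K,[uv[0],uv[1],1]); return c+ray*(z-c[2])/ray[2]
def proj(X,m):
    c=m["R"]@np.asarray(X)+m["t"]; p=m["K"]@c; return p[:2]/p[2]
E
python3 - <<'E'
from h import *
z=np.load("top0.npz"); im=z["im"];d=z["d"]
P=cloud(d,T); 
print("table z",np.median(P[300:400,300:500,2]))
print("deck z",np.median(P[175:215,310:330,2]))
c=im[145:310,220:400]; cv2.imwrite("pics/topz.png",cv2.resize(c,None,fx=4.4,fy=3.6*1,interpolation=cv2.INTER_CUBIC)[:600,:800,::-1])
for n,uv,h in [("pivot",(292,242),.123),("gtip",(353,221),.115),("pin",(306,171),.081),("knob",(236,298),.093),("clp",(244,262),.102)]:
    print(n,atz(uv,h,T).round(4),P[uv[1],uv[0]].round(4))
for uv in [(262,157),(381,151),(388,256),(267,263)]: print(atz(uv,.045,T).round(4))
E
```

```text
table z 0.0010331900816367295
deck z 0.046082333137416824
pivot [ 0.5297 -0.0773  0.123 ] [ 0.5297 -0.0772  0.124 ]
gtip [ 0.5785 -0.2227  0.115 ] [ 0.5815 -0.2381  0.0447]
pin [ 0.7041 -0.1157  0.081 ] [ 0.7056 -0.1166  0.0722]
knob [0.3974 0.0551 0.093 ] [0.3992 0.0541 0.1052]
clp [0.4827 0.0357 0.102 ] [0.4829 0.0355 0.1051]
[ 0.7467 -0.0064  0.045 ]
[ 0.7624 -0.3142  0.045 ]
[ 0.4923 -0.3257  0.045 ]
[ 0.4764 -0.0186  0.045 ]
```

View pics/topz.png

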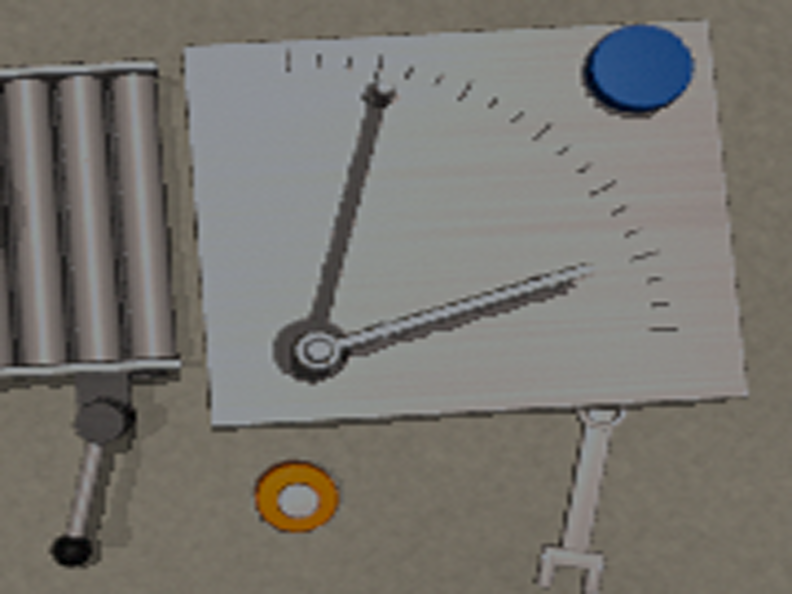

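View pics/wrist0.png

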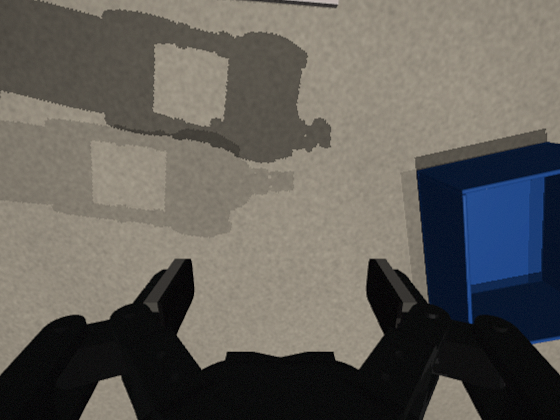

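```bash
cat >> h.py <<'E'
from scipy.spatial.transform import Rotation as Ro
def down(yaw): # tool z down, tool x axis pointing at angle yaw in world
    x=np.array([np.cos(yaw),np.sin(yaw),0]);z=np.array([0,0,-1.]);return Ro.from_matrix(np.c_[x,np.cross(z,x),z]).as_quat()
def snap(name):
    s=r.read_state(); W=optics.camera_model("wrist")["tool_from_camera"]
    A=np.eye(4);A[:3,:3]=Ro.from_quat(s["eef_rot"]).as_matrix();A[:3,3]=s["eef_pos"]
    M=np.linalg.inv(A@W); m=dict(K=optics.camera_model("wrist")["K"],R=M[:3,:3],t=M[:3,3])
    im,d=optics.get_image("wrist"); cv2.imwrite(f"pics/{name}.png",im[:,:,::-1]); np.savez(name+".npz",im=im,d=d,**m); return im,d,m
E
python3 - <<'E'
from h import *
for y in (np.pi,np.pi-.5,np.pi/2,-np.pi/2): print(y,r.solve_ik([.57,-.13,.25],down(y)))
r.reach([.57,-.13,.25],down(np.pi)); command_gripper(0.0,20)
snap("w1"); s=r.read_state();print(s["time_s"],s["eef_pos"],s["grip_width"])
E
```

```text
3.141592653589793 [-3.55289036e-01  4.56705854e-01  1.36339065e+00 -4.44089210e-16
  1.32149615e+00 -1.92608536e+00]
2.641592653589793 [-3.55289036e-01  4.56705854e-01  1.36339065e+00 -4.44089210e-16
  1.32149615e+00 -1.42608536e+00]
1.5707963267948966 [-3.55289036e-01  4.56705854e-01  1.36339065e+00 -4.44089210e-16
  1.32149615e+00 -3.55289036e-01]
-1.5707963267948966 [-3.55289036e-01  4.56705854e-01  1.36339065e+00 -4.44089210e-16
  1.32149615e+00  2.78630362e+00]
3.7333 [ 0.56998584 -0.13001554  0.24997202] -6.489316934983693e-06
```

View pics/w1.png

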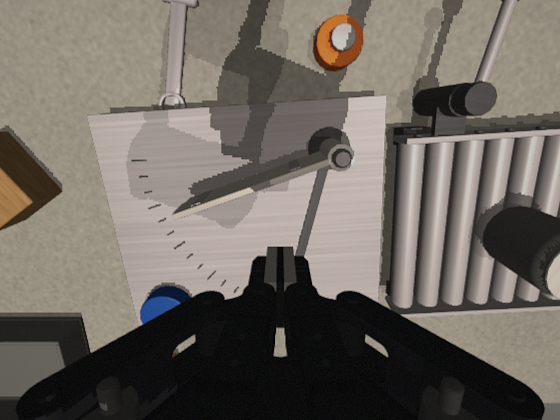

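Run:
```python
from h import *
print(r.solve_ik([.54,-.14,.22],down(0)))
r.reach([.52,-.13,.22],down(0))
snap("w2"); s=r.read_state();print(s["time_s"],s["eef_pos"],s["grip_width"])
```

```text
[-3.91059510e-01  4.32253025e-01  1.48912178e+00 -4.44089210e-16
  1.22021785e+00  1.17973682e+00]
6.4083 [ 0.52004761 -0.12999784  0.22002862] 7.651462832119156e-05
```

View pics/w2.png

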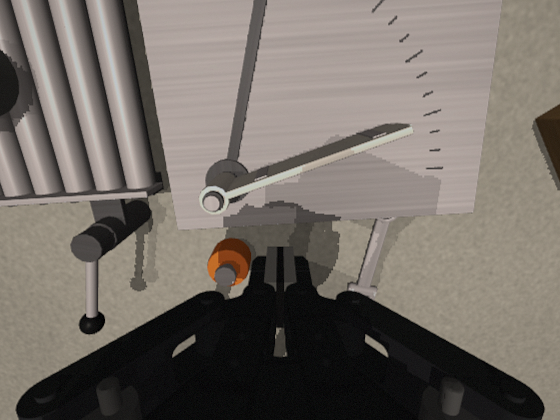

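```bash
cat >> h.py <<'E'
def line(P,piv=None):
    """dominant direction via fitLine on xy"""
    vx,vy,x0,y0=cv2.fitLine(P[:,:2].astype(np.float32),cv2.DIST_HUBER,0,.0005,.0005).ravel(); return np.array([vx,vy]),np.array([x0,y0])
E
python3 - <<'E'
from h import *
z=np.load("w2.npz");m=dict(K=z["K"],R=z["R"],t=z["t"]);im=z["im"];d=z["d"];P=cloud(d,m)
print("z pivot,deck,gate", P[201,213], np.median(P[60:100,300:340,2]), P[130:190:1,:][:, :][30,322])
# pin-top disc centre: hole inside ring
piv=atz((212.5,202),.123,m)[:2]
reg=np.zeros(d.shape,bool);reg[100:215,190:430]=1
g=reg&(P[...,2]>.108)&(P[...,2]<.122)&(np.hypot(P[...,0]-piv[0],P[...,1]-piv[1])>.03)
v,u=np.nonzero(g); Q=np.array([atz(p,.115,m) for p in zip(u,v)])
D,c=line(Q); print("piv",piv,"gate n",len(Q),D,c, "far",np.max(np.hypot(*(Q[:,:2]-piv).T)))
D*=np.sign(D@(c-piv)); print("gate world ang",np.arctan2(D[1],D[0]),"offset piv",np.cross(D,piv-c), "from piv", np.arctan2(*(Q[:,:2].mean(0)-piv)[::-1]))
# strip: dark in rows 5..150
gray=im.mean(2); pts=[]
for v in range(3,145,3):
    u0=int(262-25*v/160); row=gray[v,u0-22:u0+22]; dk=np.nonzero(row<row.max()*.72)[0]
    pts.append((u0-22+dk.mean(),v,len(dk)))
pts=np.array(pts);print(pts[::6].round(1))
Q=np.array([atz(p[:2],.049,m) for p in pts]);D,c=line(Q);D*=np.sign(D@(c-piv))
print("strip",D,np.arctan2(D[1],D[0]),"off",np.cross(D,piv-c))
E
```

```text
z pivot,deck,gate [ 0.52989806 -0.08020244  0.12195879] 0.04533408834962068 [ 0.56006343 -0.16225633  0.11584504]
piv [ 0.52942215 -0.08001635] gate n 1651 [ 0.33995268 -0.94044256] [ 0.5624508  -0.16890043] far 0.15648073587728986
gate world ang -1.2239298 offset piv -0.0008451909787962272 from piv -1.215016193409027
[[259.5   3.   14. ]
 [256.   21.   13. ]
 [253.5  39.   14. ]
 [250.   57.   13. ]
 [246.5  75.   12. ]
 [243.5  93.   12. ]
 [240.5 111.   12. ]
 [237.5 129.   12. ]]
strip [ 0.97555476 -0.21975656] -0.22156492 off -0.0005641123777353416<stdin>:10: DeprecationWarning: Arrays of 2-dimensional vectors are deprecated. Use arrays of 3-dimensional vectors instead. (deprecated in NumPy 2.0)
<stdin>:18: DeprecationWarning: Arrays of 2-dimensional vectors are deprecated. Use arrays of 3-dimensional vectors instead. (deprecated in NumPy 2.0)
```

```bash
cat >> h.py <<'E'
PIV=np.array([.5295,-.0795]); RHO=.115
def pose(a,gap,z=.099,rho=RHO,half=.014):
    u=np.array([np.cos(a),np.sin(a)]);n=np.array([-u[1],u[0]])
    p=PIV+rho*u-n*(half+gap); return [p[0],p[1],z],down(a+np.pi/2)
def st(): 
    s=r.read_state(); print(round(s["time_s"],2),s["eef_pos"].round(4),s["contact_force"].round(2)); return s
E
python3 - <<'E'
from h import *
p,q=pose(-1.22,.03,.16); r.reach(p,q); st()
r.move_straight(*pose(-1.22,.03),speed=.1,max_force=8); st()
print(r.move_straight(*pose(-1.22,.004),speed=.08,max_force=8)); s=st()
for a in np.linspace(-1.22,-.85,4)[1:]:
    print(r.move_straight(*pose(a,0),speed=.08,max_force=10)); st()
im,d,m=snap("w3")
im,d=optics.get_image("top");cv2.imwrite("pics/top3.png",cv2.resize(im[145:310,220:400,::-1],None,fx=4,fy=3.6))
E
```

```text
6.92 [ 0.5276 -0.2025  0.16  ] [0.79 0.36 0.85]
7.68 [ 0.5282 -0.2026  0.0997] [0.82 0.08 0.63]
False
8.16 [ 0.5522 -0.1935  0.0991] [1.18 0.46 0.28]
False
8.53 [ 0.5692 -0.1882  0.0989] [0.86 0.36 0.89]
False
8.86 [ 0.5822 -0.1825  0.0989] [-0.39  0.06  0.06]
False
9.18 [ 0.5944 -0.1752  0.0989] [ 0.07 -0.01  1.11]
```

View pics/w3.png

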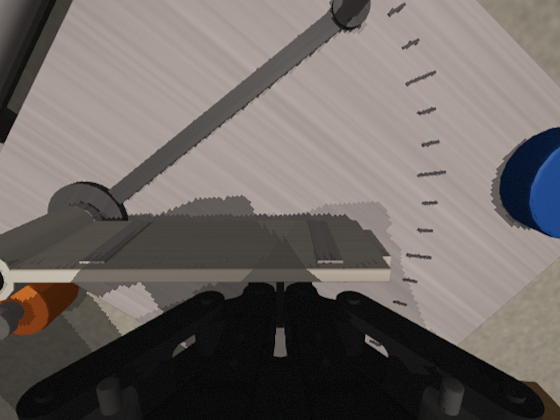

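View pics/top3.png

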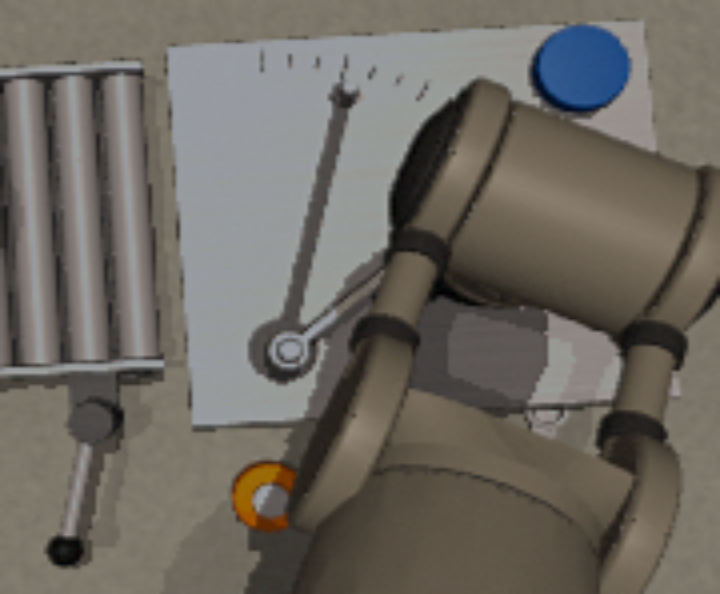

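```bash
cat >> h.py <<'E'
def gate_ang(im,d,m):
    P=cloud(d,m); rr=np.hypot(P[...,0]-PIV[0],P[...,1]-PIV[1])
    g=(P[...,2]>.111)&(P[...,2]<.119)&(rr>.03)&(rr<.165)&(d>0)&(im.mean(2)>60)
    lab=cv2.connectedComponentsWithStats(g.astype(np.uint8))
    k=1+np.argmax(lab[2][1:,4]); v,u=np.nonzero(lab[1]==k); Q=np.array([atz(p,.115,m) for p in zip(u,v)])
    D,c=line(Q); D=D*np.sign(D@(c-PIV)); e=Q[:,:2].mean(0)-PIV
    print("gate n",len(Q),"dir",np.arctan2(D[1],D[0]).round(4),"mean-from-piv",np.arctan2(e[1],e[0]).round(4),"far",np.max(np.hypot(*(Q[:,:2]-PIV).T)).round(4),"perp",(D[0]*(c-PIV)[1]-D[1]*(c-PIV)[0]).round(4))
    return Q
E
python3 - <<'E'
from h import *
z=np.load("w3.npz"); gate_ang(z["im"],z["d"],z)
for a in np.linspace(-.85,-.29,5)[1:]:
    print(r.move_straight(*pose(a,0),speed=.08,max_force=10)); st()
im,d,m=snap("w4");gate_ang(im,d,m)
E
```

```text
gate n 5861 dir -0.8516 mean-from-piv -0.8402 far 0.1567 perp 0.0011
False
9.63 [ 0.6073 -0.1652  0.0989] [ 0.23  0.38 -1.47]
False
9.98 [ 0.6184 -0.1535  0.0989] [-0.37  0.03 -0.52]
False
10.33 [ 0.6279 -0.1404  0.099 ] [0.78 0.18 0.2 ]
False
10.68 [ 0.6354 -0.1261  0.099 ] [ 0.01 -0.09  0.32]
gate n 6001 dir -0.289 mean-from-piv -0.2713 far 0.1567 perp 0.0017
```

View pics/w4.png

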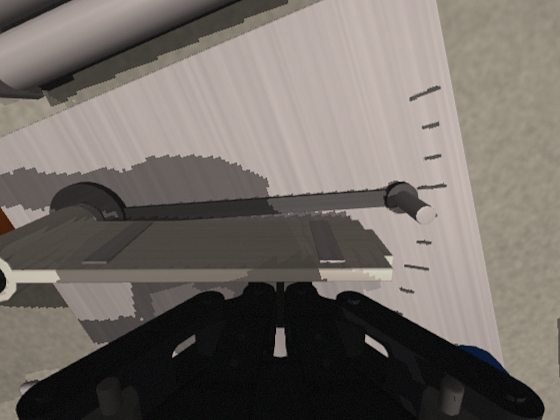

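Run:
```python
from h import *
print(r.move_straight(*pose(-.235,0),speed=.05,max_force=10)); 
im,d,m=snap("w5a");gate_ang(im,d,m)
r.move_straight(*pose(-.235,.04),speed=.12)
p,q=pose(-.235,.04,.19); r.move_straight(p,q,speed=.2)
im,d,m=snap("w5");gate_ang(im,d,m);st()
# second view from other yaw, above, looking from pivot out
r.reach([.55,-.12,.24],down(0)); im,d,m=snap("w6");gate_ang(im,d,m);st()
```

```text
False
gate n 5949 dir -0.2389 mean-from-piv -0.2215 far 0.1567 perp 0.0016
gate n 1958 dir -0.2405 mean-from-piv -0.2312 far 0.1567 perp 0.0009
12.2 [ 0.628  -0.1581  0.1882] [-0.31 -0.32 -0.71]
gate n 1358 dir -0.2397 mean-from-piv -0.2353 far 0.1571 perp 0.0004
13.47 [ 0.55   -0.1201  0.2393] [-0.42 -0.4   0.78]
```

View pics/w5.png

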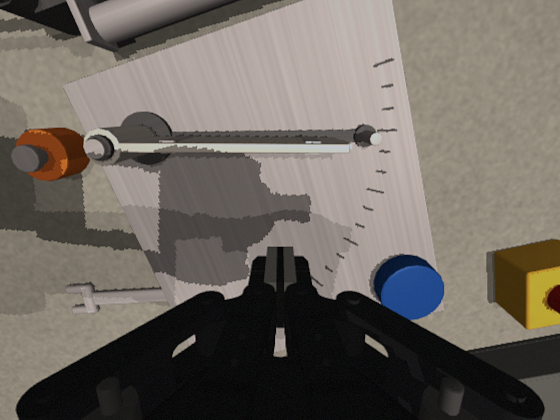

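View pics/w6.png

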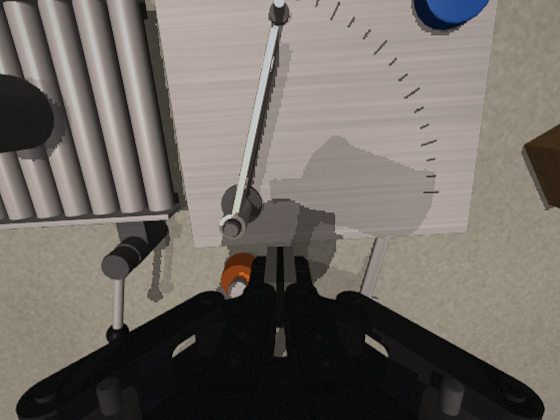

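Run:
```python
from h import *
for n,pin,piv in [("w5",(376,139),(98.5,147)),("w6",(279,11),(232,227)),("w4",(426.5,213),None)]:
    z=np.load(n+".npz"); Q=gate_ang(z["im"],z["d"],z)
    p=atz(pin,.081,z)[:2]; c=PIV if piv is None else atz(piv,.123,z)[:2]
    print(n,"pin",p.round(4),"piv",c.round(4),"R",np.hypot(*(p-c)).round(4),"ang",np.arctan2(*(p-c)[::-1]).round(4))
# strip in w4 : upper boundary + lower hidden; w4 strip centerline pixels
z=np.load("w4.npz"); gray=z["im"].mean(2)
pts=[]
for u in range(275,385,4):
    c=gray[180:235,u]; pts.append((u,180+np.nonzero(c<c[:10].mean()*.8)[0][:1].mean()-.5))
Q=np.array([atz(p,.049,z) for p in pts]);D,c=line(Q);print(np.array(pts)[::5]);D*=np.sign(D[0]);print("strip edge dir",np.arctan2(D[1],D[0]),"perp",D[0]*(c-PIV)[1]-D[1]*(c-PIV)[0])
cc=[]
for n,(u0,u1,v0,v1) in dict(w5=(335,400,115,165),w6=(255,310,0,50)).items():
    im=np.load(n+".npz")["im"][v0:v1,u0:u1,::-1]; cc.append(cv2.resize(im,(390,400),interpolation=cv2.INTER_NEAREST))
cv2.imwrite("pics/pins.png",np.hstack(cc))
```

```text
gate n 1958 dir -0.2405 mean-from-piv -0.2312 far 0.1567 perp 0.0009
w5 pin [ 0.7091 -0.1199] piv [ 0.5315 -0.0788] R 0.1823 ang -0.2275
gate n 1358 dir -0.2397 mean-from-piv -0.2353 far 0.1571 perp 0.0004
w6 pin [ 0.7016 -0.1198] piv [ 0.5313 -0.0804] R 0.1749 ang -0.2275
gate n 6001 dir -0.289 mean-from-piv -0.2713 far 0.1567 perp 0.0017
w4 pin [ 0.7098 -0.1188] piv [ 0.5295 -0.0795] R 0.1846 ang -0.2145
[[275.  195.5]
 [295.  194.5]
 [315.  192.5]
 [335.  190.5]
 [355.  190.5]
 [375.  188.5]]
strip edge dir -0.220065 perp 0.006240935358100004
```

View pics/pins.png

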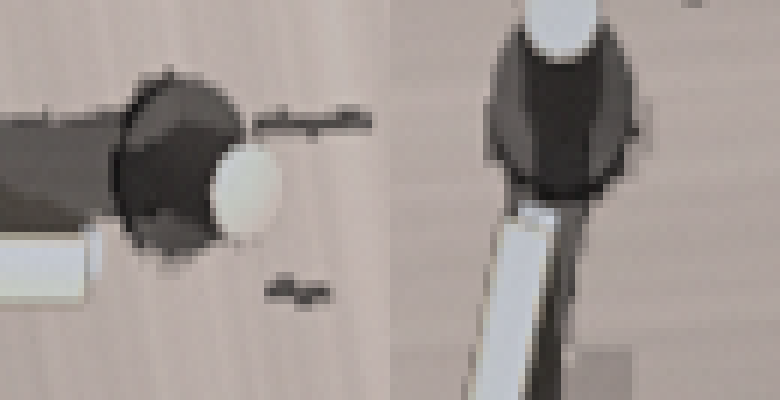

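Run:
```python
from h import *
z=np.load("w6.npz");p=atz((279.3,2.5),.081,z)[:2];c=atz((232,227),.123,z)[:2];print("w6 index",np.arctan2(*(p-c)[::-1]),np.hypot(*(p-c)))
z=np.load("w2.npz")
p,q=pose(-.24,.04,.19); r.reach(p,q)
r.move_straight(*pose(-.24,.04),speed=.15)
r.move_straight(*pose(-.24,.004),speed=.1,max_force=10)
print(r.move_straight(*pose(-.216,0),speed=.03,max_force=10)); 
im,d,m=snap("w7a");gate_ang(im,d,m)
r.move_straight(*pose(-.216,.04),speed=.12)
p,q=pose(-.216,.04,.19); r.move_straight(p,q,speed=.2)
im,d,m=snap("w7");gate_ang(im,d,m);st()
# view along the arm, camera nearly above the tip
r.reach([.58,-.1,.25],down(-.22)); im,d,m=snap("w8");gate_ang(im,d,m);st()
```

```text
w6 index -0.22139028087244786 0.18069795563416027
False
gate n 5981 dir -0.217 mean-from-piv -0.1994 far 0.1567 perp 0.0016
gate n 1904 dir -0.2168 mean-from-piv -0.2094 far 0.1567 perp 0.0007
17.53 [ 0.6295 -0.1562  0.1883] [-0.58  0.71 -0.39]
gate n 1114 dir -0.217 mean-from-piv -0.2134 far 0.1569 perp 0.0003
19.03 [ 0.5799 -0.1001  0.2494] [ 0.39 -0.31  0.29]
```

View pics/w8.png

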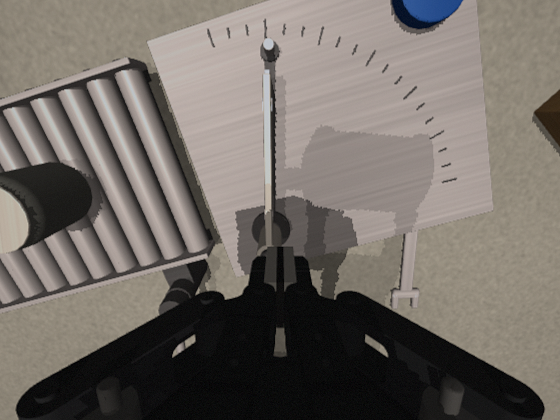

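View pics/w7.png

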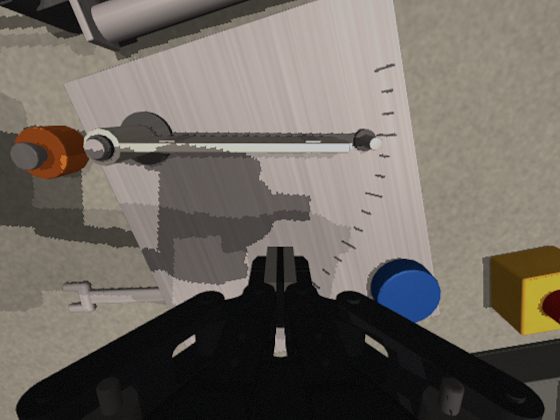

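Run:
```python
from h import *
z=np.load("w8.npz");im=z["im"][:,:,::-1]
cv2.imwrite("pics/w8z.png",cv2.resize(im[30:110,240:300],(600,800),interpolation=cv2.INTER_NEAREST)[:600])
Q=gate_ang(im,z["d"],z); D,c=line(Q); D*=np.sign(D[0])
g=im.mean(2)
for n,uv,h in [("pintop",(268.5,43.5),.081)]:
    p=atz(uv,h,z)[:2]; e=p-c; print(n,p,"perp from gate line (+ccw) mm",1e3*(D[0]*e[1]-D[1]*e[0]),"ang",np.arctan2(*(p-PIV)[::-1]))
```

```text
gate n 1114 dir -0.217 mean-from-piv -0.2134 far 0.1569 perp 0.0003
pintop [ 0.7090194  -0.12000727] perp from gate line (+ccw) mm -1.2642904093915461 ang -0.2219262618910086
```

View pics/w8z.png

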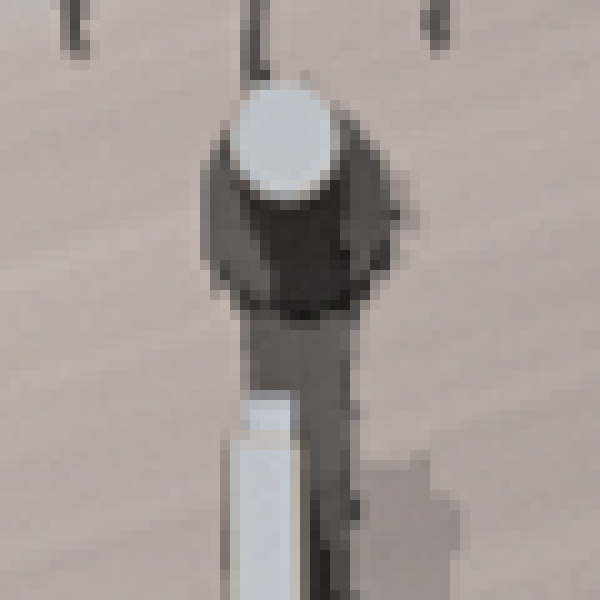

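Run:
```python
from h import *
z=np.load("w8.npz");im=z["im"]
Q=gate_ang(im,z["d"],z); D,c=line(Q); D*=np.sign(D[0])
for n,uv,h in [("pintop",(268.2,43.5),.081),("strip",(269.5,65),.049),("pinbase disc",(269.5,52),.049),("tipface",(266.3,72),.115)]:
    p=atz(uv,h,z)[:2]; e=p-c; print(n,p.round(4),"perp(+ccw) mm",(1e3*(D[0]*e[1]-D[1]*e[0])).round(2),"ang",np.arctan2(*(p-PIV)[::-1]).round(4))
```

```text
gate n 1114 dir -0.217 mean-from-piv -0.2134 far 0.1569 perp 0.0003
pintop [ 0.7091 -0.1198] perp(+ccw) mm -1.01 ang -0.2205
strip [ 0.6968 -0.117 ] perp(+ccw) mm -0.91 ang -0.2202
pinbase disc [ 0.708  -0.1196] perp(+ccw) mm -1.06 ang -0.2208
tipface [ 0.6834 -0.1135] perp(+ccw) mm -0.43 ang -0.2175
```

```bash
cat >> h.py <<'E'
CP=np.array([.483,.037]); YS=.0517
def cpose(th,gap,z=.101,rho=.056,half=.016):
    b=np.pi+YS-th; u=np.array([np.cos(b),np.sin(b)]); n=np.array([u[1],-u[0]])
    p=CP+rho*u-n*(half+gap); return [p[0],p[1],z],down(b-np.pi/2)
E
python3 - <<'E'
from h import *
p,q=cpose(.26,.025,.2); r.reach(p,q); st()
r.move_straight(*cpose(.26,.025),speed=.12,max_force=8); st()
im,d,m=snap("c1")
E
```

```text
20.33 [0.4204 0.0082 0.2002] [-0.17  0.04  0.69]
21.31 [0.4202 0.0084 0.1014] [ 0.36 -0.25  0.14]
```

View pics/c1.png

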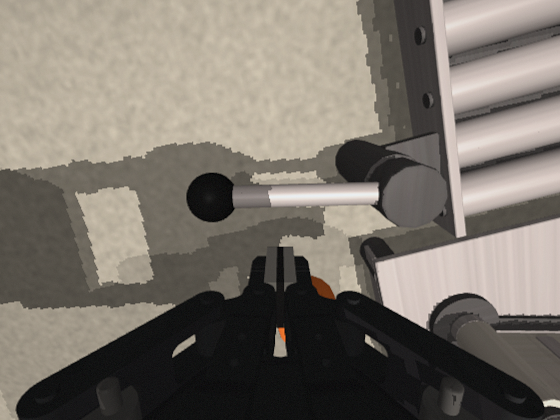

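Run:
```python
from h import *
print(r.move_straight(*cpose(.26,.004),speed=.08,max_force=10))
for th in np.linspace(.26,1.36,10)[1:]:
    if r.move_straight(*cpose(th,0),speed=.06,max_force=10): print("stop",th); break
st()
if th>1.35: print(r.move_straight(*cpose(1.48,0),speed=.015,max_force=9)); st()
im,d,m=snap("c2"); optics
```

```text
False
24.31 [0.4531 0.0868 0.101 ] [ 0.04  0.29 -1.3 ]
True
24.67 [0.4547 0.0885 0.1004] [-0.2   0.15  0.58]
```

View pics/c2.png

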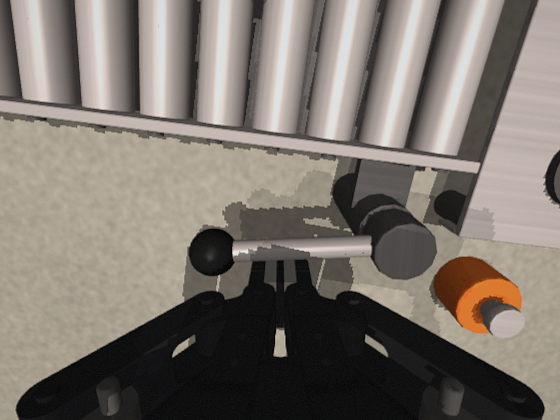

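Run:
```python
from h import *
s=st(); 
print(r.move_straight(*cpose(1.50,0),speed=.02,max_force=14)); s=st()
b=Ro.from_quat(s["eef_rot"]).as_matrix()[:,0]; print("th",np.pi+YS-(np.arctan2(b[1],b[0])+np.pi/2))
im,d,m=snap("c3")
r.move_straight(*cpose(1.39,.045),speed=.12)
p,q=cpose(1.39,.045,.2); r.move_straight(p,q,speed=.2); im,d,m=snap("c4"); st()
for n,uv,h in [("hub",(0,0),.102)]: pass
```

```text
24.72 [0.4547 0.0885 0.1004] [0.23 0.17 0.48]
True
24.99 [0.4544 0.0893 0.0997] [-0.26  0.38  0.8 ]
th 1.476694885795851
26.26 [0.4103 0.0775 0.1988] [ 0.58 -0.82 -0.97]
```

View pics/c4.png

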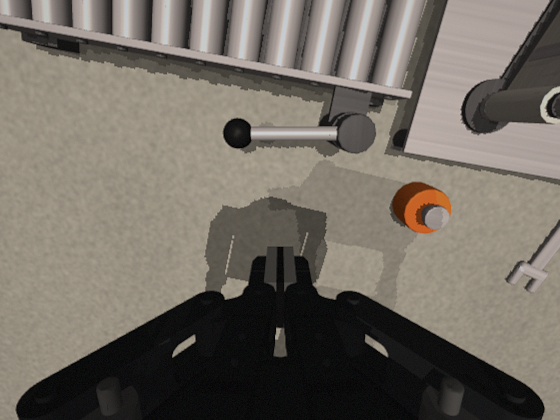

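Run:
```python
from h import *
z=np.load("c4.npz");P=cloud(z["d"],z)
im=z["im"]; 
k=atz((237.5,132.5),.093,z)[:2];h=atz((355,132),.102,z)[:2]
print(k,h,np.hypot(*(k-h)))
reg=np.zeros(im.shape[:2],bool);reg[118:148,256:328]=1
g=reg&(P[...,2]>.085)&(P[...,2]<.106);v,u=np.nonzero(g);Q=np.array([atz(p,.096,z) for p in zip(u,v)]);D,c=line(Q);D*=np.sign(D[1]);
print(len(Q),"bar ang",np.arctan2(D[1],D[0]),"clamp",np.pi+YS-np.arctan2(D[1],D[0]))
# rail edge dir (station y): near rail top z .065
e=[atz(p,.065,z)[:2] for p in [(10,20),(405,95)]]; d=e[0]-e[1]; print("rail yaw",np.arctan2(-d[0],d[1]))
r.reach([.42,-.05,.33],down(0)); im,d,m=snap("w9")
im,_=optics.get_image("top"); cv2.imwrite("pics/top9.png",im[:,:,::-1]); st()
```

```text
[0.46168177 0.12123892] [0.48195665 0.03979243] 0.08393212750858017
1007 bar ang 1.8155583 clamp 1.3777343
rail yaw 0.06007895944796997
27.12 [ 0.4194 -0.0489  0.3282] [-0.42 -0.09  0.05]
```

View pics/w9.png

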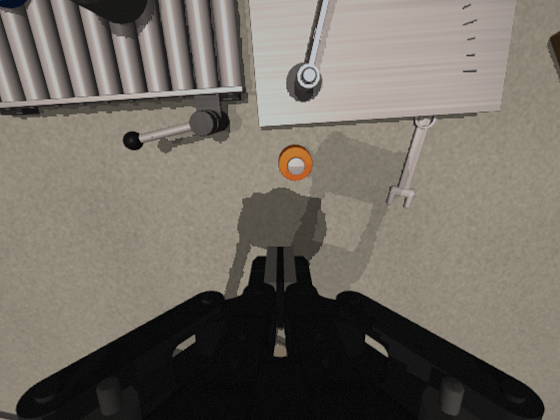

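View pics/top9.png

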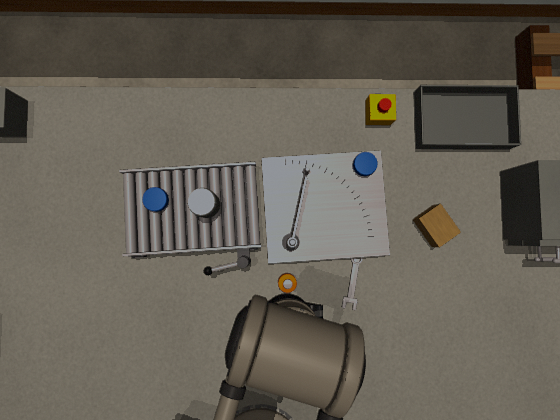

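Run:
```python
from h import *
p,q=cpose(1.39,.03,.2); r.reach(p,q)
r.move_straight(*cpose(1.39,.03),speed=.12,max_force=8)
r.move_straight(*cpose(1.39,.003),speed=.08,max_force=10)
print(r.move_straight(*cpose(1.39,-.008),speed=.012,max_force=15))
s=st(); p,q=cpose(1.39,0); b=q; n=Ro.from_quat(q).as_matrix()[:,0]; print("advance past nominal mm",1e3*n@(s["eef_pos"]-p))
r.move_straight(*cpose(1.39,.045),speed=.12)
p,q=cpose(1.39,.045,.2); r.move_straight(p,q,speed=.2); im,d,z=snap("c5"); st()
P=cloud(d,z);reg=np.zeros(d.shape,bool);reg[118:148,256:328]=1
g=reg&(P[...,2]>.085)&(P[...,2]<.106);v,u=np.nonzero(g);Q=np.array([atz(p,.096,z) for p in zip(u,v)]);D,c=line(Q);D*=np.sign(D[1]);
print(len(Q),"clamp",np.pi+YS-np.arctan2(D[1],D[0]))
```

```text
True
29.96 [0.4549 0.0882 0.1003] [-0.21  0.96 -0.21]
advance past nominal mm 0.4593844593511788
31.18 [0.4103 0.0775 0.1988] [-0.8   1.11 -0.41]
1003 clamp 1.3904884
```

View pics/c5.png

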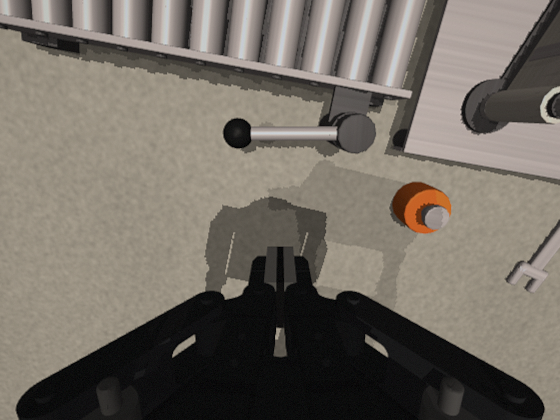

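Firm stop at the same place, lever image unchanged: it is at its stop. I'll retreat and take a last gate check before handing in.

Run:
```python
from h import *
r.reach([.50,-.08,.30],down(-.2)); im,d,m=snap("w10");gate_ang(im,d,m)
r.reach([.40,-.05,.33],down(0)); r.hold(.3); s=st(); print(np.abs(s["dq"]).max()); r.finish_job()
```

```text
gate n 825 dir -0.2067 mean-from-piv -0.2117 far 0.1371 perp -0.0005
32.88 [ 0.4004 -0.05    0.3294] [-0.    0.99  0.05]
0.0036787904727009647
the job is handed in; nothing more can be done
```

The gate and clamp are set as asked, and I handed the job in at about 33 s of the 64 s allowed. I was not told whether it passed.

- **Gate:** I pushed the aluminium arm counter-clockwise with closed fingers until it stood opposite the index pin. The close views put the arm at -0.217 rad and the index at about -0.221 rad, measured in the world frame. That leaves the tip about 0.5–1 mm too far counter-clockwise, and I left it there.
- **Clamp:** I then pushed the lever clockwise until it met a firm stop. A second straight push confirmed it, stopping at the same place on its 15 N limit. The images put it at 1.38–1.39 rad, against a nominal stop of 1.40.
- **Surroundings:** In the final overhead picture the pin, pucks, canister, weight, spanner and carton looked unmoved. I judged that by eye and did not measure it. That picture was taken before the second clamp push.
- **Finish:** The arm ended clear of everything, with the TCP about 0.33 m above the table.

**One check disagreed:** a last, higher view gave the arm's direction as -0.207 rad. It saw only part of the arm, up to 137 mm. The arm's mean position in that same view gave -0.212, matching the -0.213 from the close view before the clamp push. I take the gap as measurement noise, not movement.

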